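# Slide the strap-end template under the marking jig's spring clip

### The arm

A 7-joint arm with a two-finger parallel gripper is mounted at the origin on the work surface. World frame = base frame: x ahead of the robot, y to its left, z up, the work surface at z = 0. Lengths are in m, angles in degrees, forces in N, time in s.
With the tool pointing down it reaches from about 0.4 to 0.85 m from the base axis. Payload 4.5 kg.
Tool frame: the origin (TCP) lies midway between the tips of the shut fingers; the grasp point (between the pads) lies 19 mm behind it (bot.grasp_offset is the distance from the TCP to the grasp point, in m); z points along the fingers, y is the line along which they close (so a half turn about z gives the same grasp; the last joint's range is limited). The gripper opens to 88 mm and grips with 3 to 60 N. Pads are 18 mm wide; open, the fingers measure 123 mm over their backs; the gripper's body (75 mm by 187 mm) begins 45 mm behind the grasp point.
Start: joints at [-72.09, 39.483, -11.15, 89.685, 9.013, 51.709, -12.324], TCP at [0.172, 0.601, 0.239] pointing down, gripper open.
Joint ranges: [-172.22, 172.22], [-26.19, 119.32], [-84.43, 86.54], [7.71, 146.69], [-57.33, 237.33], [2.42, 119.75], [-152.13, 152.13]. Speed limits (degrees/s): [147.25, 147.25, 180, 180, 180, 180, 180].

### API

Orientations are given as [roll, pitch, yaw] about the fixed x, y, z axes, in that order (R = Rz(yaw) Ry(pitch) Rx(roll)).
In Python, from workcell import bot gives the robot as it stands.
- The arm moves only by the tool move_arm, never from a script. Its argument "rows" is a list that holds one entry, the list of rows, each a list of 7 numbers: the opening, from 0 (shut) to 1 (fully open), then the shift along the tool's x, y, z each as a share of 12 cm, from -1 to 1, then the turn, a rotation vector about the tool's x, y, z each as a share of 180 degrees, from -1 to 1. In form: [[[jaw, tx, ty, tz, ax, ay, az], ...]]. A call has 1 to 20 rows; each row is the pose to reach, as a shift and turn from the pose commanded when the call began, along the tool's axes at that moment, turning the shorter way round; what a row does not reach only later rows make up. A row lasts 1/8 s, in which the tool goes at most 62.5 mm and 10.7 degrees, less where a joint would pass 70% of its speed; a pose out of reach is approached as far as the arm can. A call with a number of a shift or a turn outside -1 to 1 is refused whole. A call with a gripper value outside its range is refused whole. The fingers move at their own pace and stop on an object; the grip force is fixed at half the most. Time passes only in rows, so rows that repeat a pose let the fingers close. It gives the time, the measured TCP pose, the force, the opening and the grip force at its end, in the units of the state.
- bot.sense(): the state, without advancing time (a new reading comes with each control period).
- bot.capture(name): name is "scene" or "top" or "wrist"; returns a dict with "color" (480x640x3 uint8, blue, green, red), "mtx" (3x3 intrinsics, pixels), "pose" (4x4, takes a point from camera to world coordinates). Camera axes: x right, y up, looking along -z (the intrinsics and any distortion apply to the point x, -y, -z); pixel columns grow to the right and rows downward; lengths in m; the calibration is good to about 2 mm. A picture is of the moment at which its call begins. There is no depth.
- bot.job_done(): hands the job in; it is judged then, once.
The state is a dict: "clock": time; "joint_positions": joint angles; "joint_velocities": joint speeds; "joint_torque": joint torques, N m; "tcp_pos": TCP position; "eef_rot": TCP orientation; "wrist_force": force on the tool from outside, world axes, zero at the start; "wrist_torque": the same for the moment, N m; "width": opening from 0.0 (shut) to 1.0 (fully open); "grasp_force": force on a finger pad.
Only numpy, scipy, OpenCV 4.12 (cv2) and the standard library are available. Lean on these libraries where they do the work, as an engineer would, in place of code of your own. Each camera call takes 0.05 s, during which the arm holds its last target. There are 200 camera calls.

### The job

Load the marking jig: with one fingertip press the long thumb bar of its spring clip right down, and keep it down while the other fingertip pushes the flat template that lies in the lane forward beneath the clip's jaw, until its pointed end is fully home against the end stop. Only then let the bar come up so that the jaw clamps the template, and move clear. Push the template flat along the bed without lifting it, and leave everything else on the bench where it is.

Things in the scene. Friction and masses are not known exactly. Their poses are not given: they have to be found in the camera images.
- jig: Fixed marking jig: wooden bed 200 x 66 mm (x -145 to +55), top 16 mm above the table. Origin on the table below the homed template's centre; +x: the push direction along the lane, roughly away from the robot; +y: the thumb bar's side. Side rails (tops 24 mm high, inner faces at y -26 and +26) form a lane 52 mm wide, open at its near end.
- stop (a point): Middle of the end stop's face at the far end of the lane, at jig x +35 mm, y 0, 23 mm above the table. The aluminium stop is 52 mm wide, its top 30 mm above the table.
- hinge (a point): Middle of the clip's hinge rod, 8 mm thick, parallel to the lane between it and the thumb bar: axis at jig y 38 mm, 32 mm above the table, from x -144 to +24, between two posts 35 mm high. A hand pressing the bar and pushing in the lane straddles it.
- clip (a joint): Steel spring clip, a rocker on the hinge rod. 0: shut (jaw foot 7 mm above the bed, blocking the template); grows as the thumb bar is pressed; 0.45 rad: fully down, at its stop. The jaw clears the template from about 0.18 rad; clamping it, the clip reads about 0.17. Springs back when let go. The bar takes about 3 N at first, 8 N when fully down.
- jaw (a point): Middle of the underside of the clip's jaw foot, a 16 x 16 mm steel pad over the lane (jig x -8 to +8, y -6 to +10, 23 mm above the table at rest), on a flat arm 38 mm above the table that comes across from the hinge.
- thumb_bar (a point): Middle of the top of the thumb bar, a flat steel strip 146 mm long (jig x -134 to +12; this point at -61) and 28 mm wide along the lane, outside the hinge rod. At rest at jig y 65 mm, 32 mm above the table; fully pressed y 62 mm, 20 mm high: 4 mm above the bed, 8 mm below the template's top. A fingertip may slide along it while pressing.
- template: Flat plywood strap-end template, 70 (x) x 50 (y) x 12 mm, about 60 g, blunt point at +x, square rear edge at -x, three small dark holes. Lies in the lane short of the jaw, point towards the stop. Origin: centre of its underside (16 mm above the table on the bed), 35 mm from either end. Home when its origin is at jig x 0.
- rivet_tin: Bystander: low metal tin, 48 mm across, 38 mm high, on the table beside the jig; origin at its underside.
- anvil: Bystander: small steel setting anvil, 42 mm across, 22 mm high, on the table on the thumb bar's side; origin at its underside.
- awl: Bystander: awl with a wooden handle, 150 mm long, lying on the table; origin under its middle.
- mallet: Bystander: white-headed mallet standing on its head, off the far corner of the jig away from the thumb bar, 64 mm across, 215 mm high; origin at its underside.
- jar: Bystander: glass jar, 60 mm across, 80 mm high, off the jig's far corner on the thumb bar's side; origin at its underside.
- round_template: Bystander: round plywood template, 68 mm across, 10 mm thick, lying on the table on the thumb bar's side; not the one to load; origin at its underside.
- spool: Bystander: empty wooden spool, 44 mm across, 50 mm high, standing on the table; origin at its underside.
Not all that is in view belongs to the job. Leave any green or red look-alike of the template alone. There is more than one size of the jig; the job needs the larger.

How it is judged:
By the outcome, as a careful person would: the job done as asked, in the order asked, and still so for the second after the job is handed in, with the robot touching nothing.
It also fails if it takes over 51 s, if anything falls off the work surface, if the arm or the gripper's body presses on something with over 40 N, if the wrist force passes 120 N, or if a joint passes its speed limit or range.

## Working session

There is one attempt and no reset: what is moved stays moved. The work goes in short steps, Python scripts to look and compute and a tool call to move; the robot and the scene stay as the last step left them, time stands still between calls to the robot, and variables do not carry over. Pictures are saved under pics/ and viewed, at most 10 in all, crops included, and the job is handed in when it is done.

Besides the shell and the picture viewer there is one more tool, called in YAML: its name, and indented under it one key for each argument. move_arm: Moves the arm, as the interface text tells. Shift numbers are shares of 12 cm and turn numbers shares of 180 degrees, none past 1 either way. Its arguments: {"type":"object","properties":{"rows":{"type":"array"}},"required":["rows"]}

```bash
mkdir -p pics; ls
python3 - <<'E'
from workcell import bot
import cv2,numpy as np
s=bot.sense();print(s['clock'],s['tcp_pos'],s['eef_rot'],s['width'])
for n in("scene","top"):
    c=bot.capture(n);cv2.imwrite(f"pics/{n}0.png",c["color"]);np.savez(f"{n}0.npz",**c);print(n,c["mtx"].tolist(),np.round(c["pose"],4).tolist(),[k for k in c])
E
```

```text
pics
0.0 [0.17189487 0.60025558 0.23791337] [-1.79896724e+02  6.82784306e-03  1.64030072e+02] 1.000836978674127
scene [[471.8673238001066, 0.0, 317.5285636397595], [0.0, 471.8673238001066, 241.7036734487282], [0.0, 0.0, 1.0]] [[-0.6912, -0.549, 0.4699, 0.9919], [0.7226, -0.5161, 0.4599, 0.3622], [-0.01, 0.6574, 0.7534, 0.683], [0.0, 0.0, 0.0, 1.0]] ['color', 'mtx', 'pose']
top [[624.537307258571, 0.0, 325.8648959041191], [0.0, 624.537307258571, 235.59361870433895], [0.0, 0.0, 1.0]] [[0.005, 0.9892, -0.1466, 0.4547], [-1.0, 0.0051, -0.0, -0.0279], [0.0007, 0.1466, 0.9892, 1.0839], [0.0, 0.0, 0.0, 1.0]] ['color', 'mtx', 'pose']
```

View pics/top0.png

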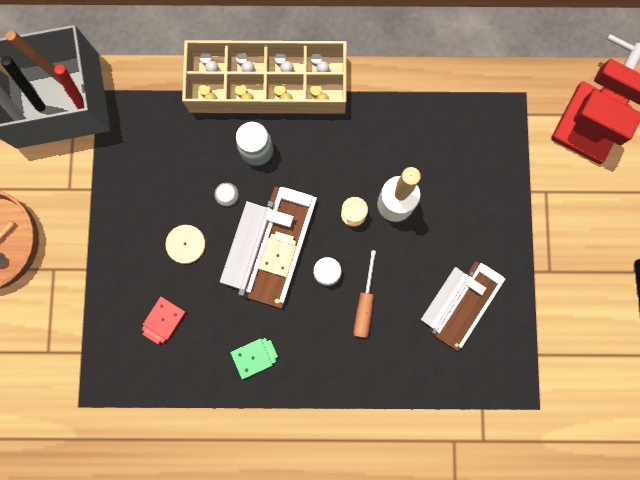

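View pics/scene0.png

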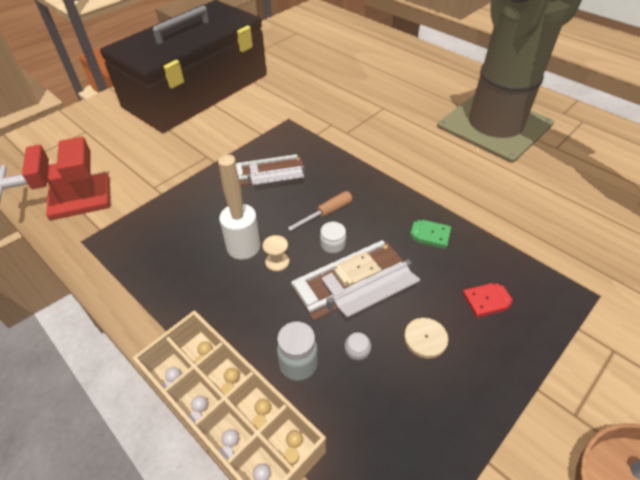

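The top view shows the larger jig around (270,247): lane running from lower left to upper right, thumb bar on its left, template at (277,255), jaw at (281,218). The smaller jig is at (463,305).

Run:
```python
import cv2
a=cv2.imread("pics/top0.png")[180:315,205:335];b=cv2.imread("pics/scene0.png")[235:325,285:425]
cv2.imwrite("pics/c1.png",cv2.resize(a,None,fx=4.4,fy=4.4,interpolation=cv2.INTER_CUBIC))
```

```text
(no output)
```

View pics/c1.png

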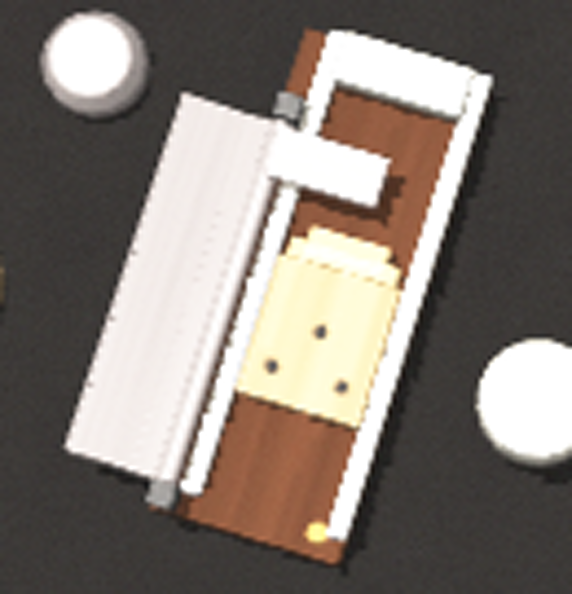

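The crop shows the bar's outer corners at (185,93) and (65,448), the bed's near-right corner at (345,565), the template's rear corners at (235,390) and (360,427), its front edge at (315,228)–(390,250), and the stop's far edge from (335,30) to (490,75).

```bash
cat > h.py <<'E'
import numpy as np
def ray(f,uv,z):
    c=np.load(f);M=c["mtx"];P=c["pose"]
    d=P[:3,:3]@np.array([(uv[0]-M[0,2])/M[0,0],-(uv[1]-M[1,2])/M[1,1],-1]);o=P[:3,3]
    return (o+d*(z-o[2])/d[2])[:2]
def crop(p): return (p[0]+.5)/4.4+204.5,(p[1]+.5)/4.4+179.5
def fit(A,B):
    A=np.array(A);B=np.array(B);a=A-A.mean(0);b=B-B.mean(0)
    th=np.arctan2((a[:,0]*b[:,1]-a[:,1]*b[:,0]).sum(),(a*b).sum())
    R=np.array([[np.cos(th),-np.sin(th)],[np.sin(th),np.cos(th)]]);return th,R,B.mean(0)-R@A.mean(0)
E
python3 - <<'E'
from h import *
J=[(12,79,32,185,93),(-134,79,32,65,448),(-145,-33,16,345,565),(55,-33,30,492,75),(-137,-33,24,345,540)]
A=[(j[0]/1e3,j[1]/1e3) for j in J];B=[ray("top0.npz",crop(j[3:]),j[2]/1e3) for j in J]
th,R,t=fit(A[:4],B[:4]);print("yaw",np.degrees(th),"org",t)
f=lambda w:np.round(1e3*R.T@(w-t),1)
for a,b in zip(A,B):print(a,f(b))
for n,z,p in [("rear L",28,(235,390)),("rear R",28,(360,427)),("frontL",28,(315,228)),("frontR",28,(390,250)),("jaw armtip far",38,(390,158)),("jaw armtip near",38,(378,207)),("stopnear L",30,(335,80)),("stopnear R",30,(466,115))]:print(n,f(ray("top0.npz",crop(p),z/1e3)))
for n,z,p in [("mallet top of head",70,(400,193)),("tin",38,(328,270)),("jar",80,(252,136)),("anvil",22,(227,194)),("spool",50,(355,210)),("round",10,(185,244))]:print(n,f(ray("top0.npz",p,z/1e3)))
# scene cross-check: project jig points
c=np.load("scene0.npz")
for n,x,y,z in [("bar far out",12,79,32),("bar near out",-134,79,32),("bed near R",-145,-33,16),("stop far R",55,-33,30)]:
    w=np.r_[R@np.array([x,y])/1e3+t,z/1e3];q=c["pose"][:3,:3].T@(w-c["pose"][:3,3]);q=q*[1,-1,-1];print(n,np.round((c["mtx"]@q)[:2]/q[2],1))
np.savez("jig.npz",R=R,t=t)
import cv2
cv2.imwrite("pics/c2.png",cv2.resize(c["color"][225:325,280:430],None,fx=5,fy=5,interpolation=cv2.INTER_CUBIC))
E
```

```text
yaw -16.685931474412534 org [0.63637898 0.03588462]
(0.012, 0.079) [11.8 79.2]
(-0.134, 0.079) [-133.4   80.3]
(-0.145, -0.033) [-144.4  -34.5]
(0.055, -0.033) [ 54.  -33.1]
(-0.137, -0.033) [-135.4  -32.2]
rear L [-92.9  25.4]
rear R [-92.5 -25. ]
frontL [-23.7  15.1]
frontR [-23.5 -15.4]
jaw armtip far [ 9.6 -5.6]
jaw armtip near [-10.1  -6.9]
stopnear L [34.1 25.1]
stopnear R [ 35.8 -28. ]
mallet top of head [  92.4 -166.8]
tin [-62.  -89.2]
jar [111.2  96. ]
anvil [ 14.7 117.4]
spool [  47.1 -103.4]
round [-88.7 161.9]
bar far out [345.5 316.7]
bar near out [418.3 280. ]
bed near R [384.9 241. ]
stop far R [289.8 279.5]
```

View pics/c2.png

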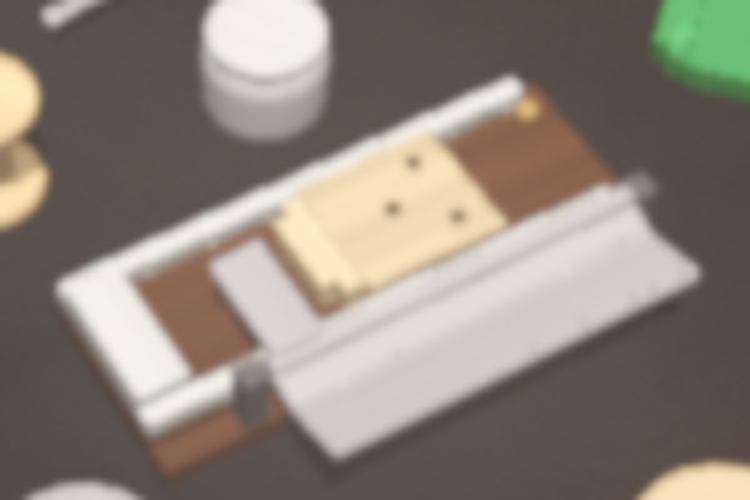

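The scene view agrees with the fit to about 2–3 px: bar far corner (347,317), near corner (420,279). The jig's yaw is −16.7°, and the template's origin is at jig x ≈ −58 mm, with its rear edge at −93 mm.

```bash
cat >> h.py <<'E'
from scipy.spatial.transform import Rotation as Ro
def jigpose():
    from workcell import bot
    s=bot.sense();j=np.load("jig.npz");p=np.array(s["tcp_pos"])
    Rt=Ro.from_euler("xyz",s["eef_rot"],degrees=True).as_matrix()
    print("t",round(s["clock"],2),"jig",np.round(1e3*np.r_[j["R"].T@(p[:2]-j["t"]),p[2]],1),"rot",np.round(s["eef_rot"],2),"F",np.round(s["wrist_force"],1),"w",round(s["width"],3))
    return p,Rt,j
def to(x,y,z):
    p,Rt,j=jigpose();w=np.r_[j["R"]@[x/1e3,y/1e3]+j["t"],z/1e3]
    print("tool shift mm",np.round(1e3*Rt.T@(w-p),1),"share",np.round(Rt.T@(w-p)/.12,3))
E
python3 -c "
from h import *
to(-108,34.5,180)"
```

```text
t 0.1 jig [-607.   407.3  238. ] rot [-1.7991e+02  1.0000e-02  1.6403e+02] F [ 0.   0.3 -0.6] w 1.002
tool shift mm [-494.3 -378.9   58.7] share [-4.119 -3.158  0.489]
```

move_arm:
  rows:
    - [[0.58,-0.2,-0.16,0,0,0,0.004],[0.58,-0.4,-0.32,0,0,0,0.004],[0.58,-0.6,-0.48,0,0,0,0.004],[0.58,-0.82,-0.63,0,0,0,0.004]]

```text
clock: 0.6
tcp_pos: [0.246, 0.5, 0.2384]
eef_rot: [-179.9, -0.0, 163.3]
wrist_force: [0.8, 0.8, -0.2]
width: 0.587
grasp_force: 0.0
```

move_arm:
  rows:
    - [[0.58,-0.2,-0.16,0,0,0,0],[0.58,-0.4,-0.32,0,0,0,0],[0.58,-0.6,-0.48,0,0,0,0],[0.58,-0.82,-0.63,0,0,0,0]]

```text
clock: 1.1
tcp_pos: [0.3186, 0.3994, 0.2385]
eef_rot: [-180.0, -0.0, 163.3]
wrist_force: [0.6, -0.1, -0.7]
width: 0.576
grasp_force: 0.0
```

move_arm:
  rows:
    - [[0.58,-0.2,-0.16,0,0,0,0],[0.58,-0.4,-0.32,0,0,0,0],[0.58,-0.6,-0.48,0,0,0,0],[0.58,-0.82,-0.63,0,0,0,0]]

```text
clock: 1.6
tcp_pos: [0.3911, 0.2987, 0.2385]
eef_rot: [-180.0, -0.0, 163.3]
wrist_force: [-0.0, -0.0, 0.7]
width: 0.581
grasp_force: 0.0
```

move_arm:
  rows:
    - [[0.58,-0.2,-0.16,0,0,0,0],[0.58,-0.4,-0.32,0,0,0,0],[0.58,-0.6,-0.48,0,0,0,0],[0.58,-0.82,-0.63,0,0,0,0],[0.58,-0.82,-0.63,0,0,0,0]]

```text
clock: 2.22
tcp_pos: [0.4647, 0.1964, 0.2383]
eef_rot: [-179.9, 0.0, 163.0]
wrist_force: [-0.1, 0.1, -0.2]
width: 0.581
grasp_force: 0.0
```

```bash
python3 -c "
from h import *
to(-108,34.5,120)"
```

```text
t 2.23 jig [-210.6  104.5  238.3] rot [-1.7992e+02  3.0000e-02  1.6300e+02] F [-0.1  0.1 -0.2] w 0.581
tool shift mm [-102.9  -69.3  118.5] share [-0.858 -0.577  0.987]
```

move_arm:
  rows:
    - [[0.58,-0.3,-0.2,0,0,0,-0.002],[0.58,-0.6,-0.4,0.1,0,0,-0.002],[0.58,-0.86,-0.58,0.3,0,0,-0.002],[0.58,-0.86,-0.58,0.6,0,0,-0.002],[0.58,-0.86,-0.58,0.9,0,0,-0.002],[0.58,-0.86,-0.58,0.98,0,0,-0.002],[0.58,-0.86,-0.58,0.98,0,0,-0.002]]

```text
clock: 3.1
tcp_pos: [0.5419, 0.1037, 0.1211]
eef_rot: [180.0, -0.0, 163.7]
wrist_force: [0.8, 0.6, 0.6]
width: 0.585
grasp_force: 0.0
```

```bash
python3 -c "
from h import *
to(-108,34.5,45)
from workcell import bot
import cv2
c=bot.capture('wrist');np.savez('wrist0.npz',**c);cv2.imwrite('pics/w0.png',c['color'])
"
```

```text
t 3.1 jig [-110.    37.8  121.1] rot [ 1.7999e+02 -5.0000e-02  1.6374e+02] F [0.8 0.6 0.6] w 0.585
tool shift mm [-2.  -3.4 76.1] share [-0.017 -0.028  0.634]
```

View pics/w0.png

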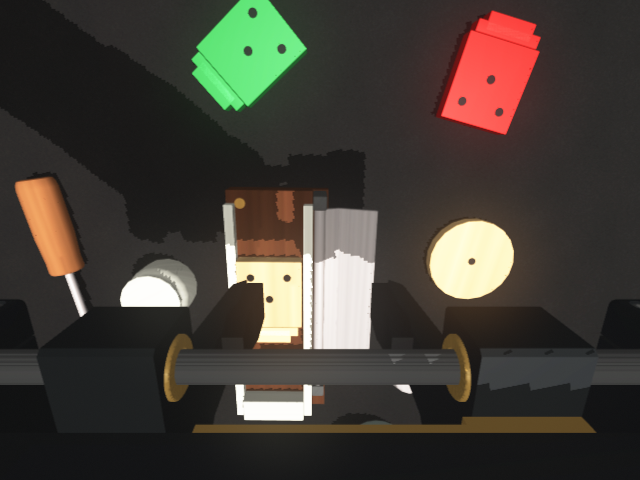

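The wrist view shows the lane between rails at columns 230 and 308, the template's rear corners at (236,258) and (302,258), the bar's near-outer corner at (377,210), and the bed's near-left-of-image corner at (225,190). The fingers straddle the hinge.

move_arm:
  rows:
    - [[0.58,-0.01,-0.015,0.2,0,0,0.0],[0.58,-0.017,-0.028,0.3,0,0,0.0],[0.58,-0.017,-0.028,0.4,0,0,0.0],[0.58,-0.017,-0.028,0.5,0,0,0.0],[0.58,-0.017,-0.028,0.5,0,0,0.0]]

```text
clock: 3.78
tcp_pos: [0.5427, 0.099, 0.0604]
eef_rot: [-180.0, -0.1, 163.7]
wrist_force: [-0.4, -0.2, 0.3]
width: 0.581
grasp_force: 0.0
```

```bash
python3 -c "
from h import *
j=np.load('jig.npz')
for n,z,uv in [('rear R',28,(236,258)),('rear L',28,(302,258)),('bar near out (-134,79)',32,(377,210)),('bed near R (-145,-33)',16,(225,190))]:print(n,np.round(1e3*j['R'].T@(ray('wrist0.npz',uv,z/1e3)-j['t']),1))
for i in range(1): to(-108,34.5,40)
"
```

```text
rear R [-96.  -22.3]
rear L [-96.3  27.3]
bar near out (-134,79) [-134.4   80.8]
bed near R (-145,-33) [-145.3  -30.1]
t 3.77 jig [-107.8   33.6   60.4] rot [-1.7996e+02 -7.0000e-02  1.6368e+02] F [-0.4 -0.2  0.3] w 0.581
tool shift mm [ 0.1  0.9 20.4] share [0.001 0.007 0.17 ]
```

move_arm:
  rows:
    - [[0.58,0.033,0.01,0,0,0,0.0],[0.58,0.033,0.01,0.08,0,0,0.0],[0.58,0.033,0.01,0.16,0,0,0.0],[0.58,0.033,0.01,0.2,0,0,0.0],[0.58,0.033,0.01,0.23,0,0,0.0],[0.58,0.033,0.01,0.25,0,0,0.0],[0.58,0.033,0.01,0.27,0,0,0.0],[0.58,0.033,0.01,0.28,0,0,0.0],[0.58,0.033,0.01,0.28,0,0,0.0]]

```text
clock: 4.9
tcp_pos: [0.5396, 0.101, 0.0276]
eef_rot: [-180.0, -0.0, 163.7]
wrist_force: [-1.5, -1.2, 3.7]
width: 0.58
grasp_force: 2.1
```

```bash
python3 -c "
from h import *
to(-112,35,21)
from workcell import bot
import cv2
c=bot.capture('scene');np.savez('scene1.npz',**c);cv2.imwrite('pics/s1.png',cv2.resize(c['color'][175:335,270:450],None,fx=3.7,fy=3.7,interpolation=cv2.INTER_CUBIC))
"
```

```text
t 4.9 jig [-111.4   34.6   27.6] rot [-1.7998e+02 -1.0000e-02  1.6366e+02] F [-1.5 -1.2  3.7] w 0.58
tool shift mm [0.6 0.4 6.6] share [0.005 0.004 0.055]
```

View pics/s1.png

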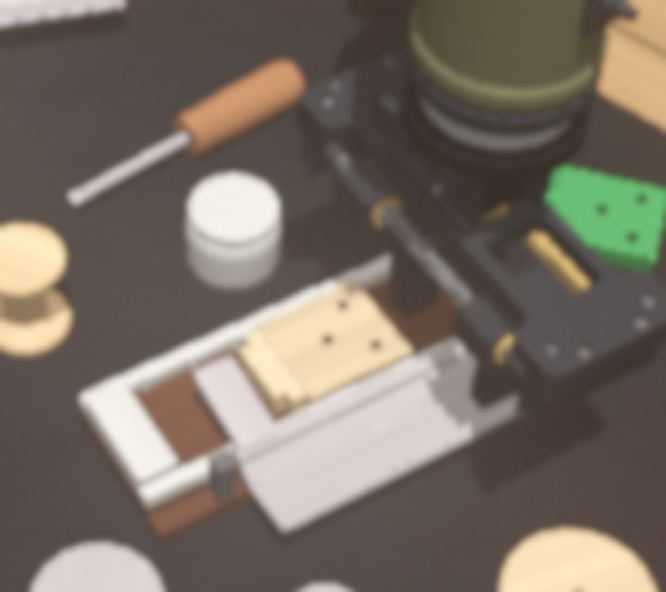

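The fingers straddle the hinge, one on the bar near (490,370) and the other in the lane behind the template near (410,290). The clip has begun to open.

move_arm:
  rows:
    - [[0.58,0,0,0.015,0,0,0],[0.58,0,0,0.03,0,0,0],[0.58,0,0,0.045,0,0,0],[0.58,0,0,0.045,0,0,0]]

```text
clock: 5.45
tcp_pos: [0.5393, 0.0997, 0.0224]
eef_rot: [-179.9, -0.0, 163.6]
wrist_force: [-2.4, -3.3, 9.6]
width: 0.579
grasp_force: 4.7
```

move_arm:
  rows:
    - [[0.58,0,0,0.006,0,0,0],[0.58,0,0,0.008,0,0,0],[0.58,0,0,0.008,0,0,0]]

```text
clock: 5.82
tcp_pos: [0.5392, 0.0995, 0.0216]
eef_rot: [-179.8, -0.0, 163.6]
wrist_force: [-3.7, -3.9, 10.9]
width: 0.578
grasp_force: 5.2
```

move_arm:
  rows:
    - [[0.58,0,0,0.006,0,0,0],[0.58,0,0,0.01,0,0,0],[0.58,0,0,0.01,0,0,0]]

```text
clock: 6.2
tcp_pos: [0.5391, 0.099, 0.0206]
eef_rot: [-179.8, -0.0, 163.6]
wrist_force: [-3.2, -4.8, 12.9]
width: 0.581
grasp_force: 6.0
```

```bash
python3 -c "
from h import *
to(-44,35,20)
from workcell import bot
import cv2
c=bot.capture('scene');np.savez('scene2.npz',**c);cv2.imwrite('pics/s2.png',cv2.resize(c['color'][235:335,280:420],None,fx=5,fy=5,interpolation=cv2.INTER_CUBIC))
"
```

```text
t 6.2 jig [-111.3   32.6   20.6] rot [-1.7981e+02 -3.0000e-02  1.6358e+02] F [-3.2 -4.8 12.9] w 0.581
tool shift mm [-67.3   2.1   0.6] share [-0.561  0.018  0.005]
```

View pics/s2.png

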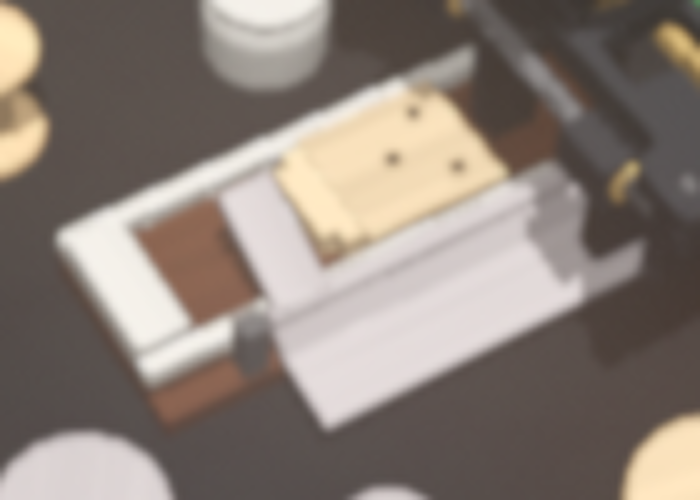

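The jaw arm has swung up clear of the template, and the bar's far-outer corner has moved to about (345.6,321).

```bash
python3 -c "
from h import *
j=np.load('jig.npz');c=np.load('scene2.npz')
for a in (0,.2,.3,.35,.4,.45,.5):
    y,z=38+41*np.cos(a),32-41*np.sin(a)
    w=np.r_[j['R']@[.012,y/1e3]+j['t'],z/1e3];q=(c['pose'][:3,:3].T@(w-c['pose'][:3,3]))*[1,-1,-1];print(a,np.round((c['mtx']@q)[:2]/q[2],1))
"
```

```text
0 [345.5 316.7]
0.2 [345.1 319. ]
0.3 [344.7 319.8]
0.35 [344.4 320.2]
0.4 [344.1 320.4]
0.45 [343.8 320.7]
0.5 [343.5 320.8]
```

move_arm:
  rows:
    - [[0.58,0,0.01,0.008,0,0,0],[0.58,0,0.018,0.01,0,0,0],[0.58,0,0.018,0.01,0,0,0]]

```text
clock: 6.62
tcp_pos: [0.5392, 0.0992, 0.0203]
eef_rot: [-179.6, -0.0, 163.5]
wrist_force: [-5.7, -9.3, 21.6]
width: 0.577
grasp_force: 10.4
```

move_arm:
  rows:
    - [[0.58,-0.01,0,-0.003,0,0,0],[0.58,-0.03,0,-0.004,0,0,0],[0.58,-0.06,0,-0.004,0,0,0],[0.58,-0.09,0,-0.004,0,0,0],[0.58,-0.12,0,-0.004,0,0,0],[0.58,-0.15,0,-0.004,0,0,0],[0.58,-0.18,0,-0.004,0,0,0],[0.58,-0.21,0,-0.004,0,0,0],[0.58,-0.24,0,-0.004,0,0,0],[0.58,-0.24,0,-0.004,0,0,0]]

```text
clock: 7.88
tcp_pos: [0.562, 0.0981, 0.0195]
eef_rot: [-179.9, -0.6, 163.9]
wrist_force: [-12.9, 3.2, 18.0]
width: 0.582
grasp_force: 9.0
```

```bash
python3 -c "
from h import *
to(-44,34,20)
from workcell import bot
import cv2
c=bot.capture('scene');cv2.imwrite('pics/s3.png',cv2.resize(c['color'][235:335,280:420],None,fx=5,fy=5,interpolation=cv2.INTER_CUBIC))
"
```

```text
t 7.88 jig [-89.1  38.2  19.5] rot [-179.93   -0.59  163.92] F [-12.9   3.2  18. ] w 0.582
tool shift mm [-45.   -4.7  -0.9] share [-0.375 -0.039 -0.008]
```

View pics/s3.png

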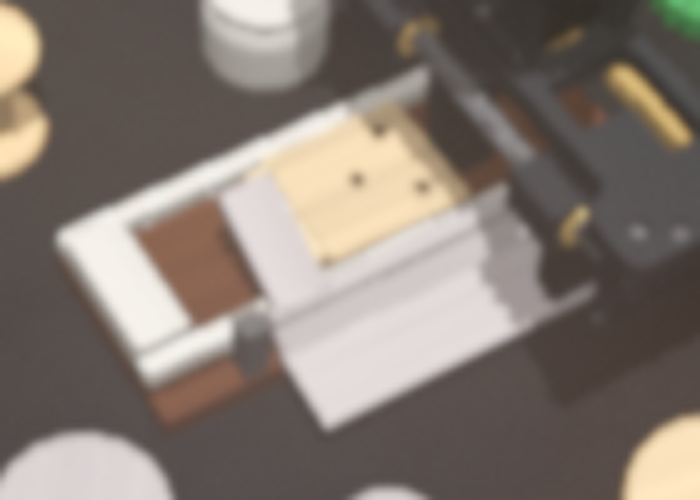

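The template has moved about 10 mm and its front edge is now under the raised jaw arm near (270,200). The bar is still down.

move_arm:
  rows:
    - [[0.58,-0.03,-0.01,0,0,0,0],[0.58,-0.06,-0.02,0,0,0,0],[0.58,-0.09,-0.02,0,0,0,0],[0.58,-0.12,-0.02,0,0,0,0],[0.58,-0.15,-0.02,0,0,0,0],[0.58,-0.18,-0.02,0,0,0,0],[0.58,-0.21,-0.02,0,0,0,0],[0.58,-0.24,-0.02,0,0,0,0],[0.58,-0.27,-0.02,0,0,0,0],[0.58,-0.27,-0.02,0,0,0,0]]

```text
clock: 9.18
tcp_pos: [0.5939, 0.0882, 0.0197]
eef_rot: [179.9, -0.5, 163.9]
wrist_force: [-10.8, 4.5, 15.2]
width: 0.577
grasp_force: 7.9
```

```bash
python3 -c "
from h import *
to(-44,35,20)"
```

```text
t 9.18 jig [-55.7  37.9  19.7] rot [179.9   -0.48 163.93] F [-10.8   4.5  15.2] w 0.577
tool shift mm [-11.7  -3.1  -0.4] share [-0.097 -0.025 -0.004]
```

move_arm:
  rows:
    - [[0.58,-0.02,-0.005,0,0,0,0],[0.58,-0.04,-0.01,0,0,0,0],[0.58,-0.06,-0.01,0,0,0,0],[0.58,-0.075,-0.01,0,0,0,0],[0.58,-0.075,-0.01,0,0,0,0]]

```text
clock: 9.8
tcp_pos: [0.6016, 0.0853, 0.0197]
eef_rot: [179.9, -0.6, 163.9]
wrist_force: [-13.2, 6.0, 16.4]
width: 0.584
grasp_force: 9.4
```

move_arm:
  rows:
    - [[0.58,-0.01,0,0,0,0,0],[0.58,-0.02,0,0,0,0,0],[0.58,-0.02,0,0,0,0,0]]

```text
clock: 10.18
tcp_pos: [0.6017, 0.0853, 0.0197]
eef_rot: [179.9, -0.8, 164.0]
wrist_force: [-16.9, 7.1, 20.8]
width: 0.582
grasp_force: 11.8
```

```bash
python3 -c "
from h import *
to(-44,35,20)"
```

```text
t 10.18 jig [-47.4  37.4  19.7] rot [179.93  -0.78 163.97] F [-16.9   7.1  20.8] w 0.582
tool shift mm [-3.4 -2.4 -0.4] share [-0.028 -0.02  -0.003]
```

move_arm:
  rows:
    - [[0.58,-0.01,0,0,0,0,0],[0.58,-0.02,0,0,0,0,0],[0.58,-0.03,0,0,0,0,0],[0.58,-0.03,0,0,0,0,0]]

```text
clock: 10.68
tcp_pos: [0.6017, 0.0852, 0.0196]
eef_rot: [-180.0, -1.1, 164.0]
wrist_force: [-23.6, 9.2, 26.2]
width: 0.583
grasp_force: 15.5
```

```bash
python3 -c "
from h import *
to(-44,35,20)
from workcell import bot
import cv2
c=bot.capture('scene');np.savez('scene4.npz',**c);t=bot.capture('top');np.savez('top4.npz',**t)
a=cv2.resize(c['color'][240:330,285:385],None,fx=6,fy=6,interpolation=cv2.INTER_CUBIC)[:, :400*1]
a=cv2.resize(c['color'][245:325,285:385],None,fx=4,fy=4,interpolation=cv2.INTER_CUBIC)
b=cv2.resize(t['color'][180:280,240:330],None,fx=4,fy=4,interpolation=cv2.INTER_CUBIC)
o=np.zeros((400,770,3),np.uint8);o[:320,:400]=a;o[:400,405:765]=b;cv2.imwrite('pics/s4.png',o)
"
```

```text
t 10.68 jig [-47.3  37.3  19.6] rot [-179.98   -1.14  164.01] F [-23.6   9.2  26.2] w 0.583
tool shift mm [-3.3 -2.4 -0.5] share [-0.028 -0.02  -0.004]
```

View pics/s4.png

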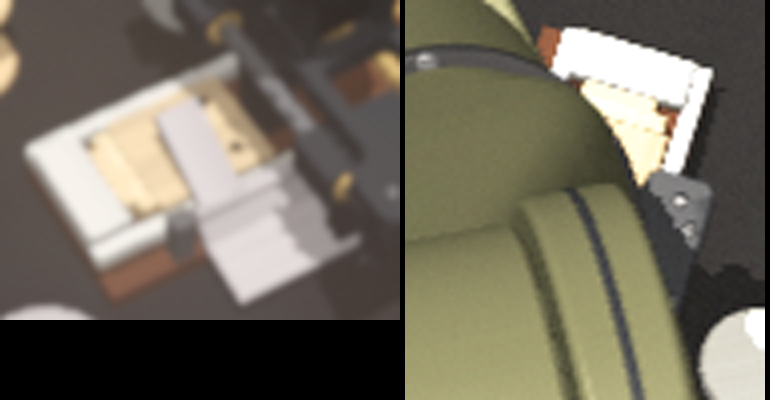

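The template's front now meets the stop: scene crop near (110,180), top crop along (588,82)–(668,100).

```bash
python3 -c "
from h import *
j=np.load('jig.npz')
for uv in [(588,82),(664,104),(668,100)]:
    p=(240+(uv[0]-404.5)/4-.5,180+(uv[1]+.5)/4-.5)
    print(np.round(1e3*j['R'].T@(ray('top4.npz',p,.028)-j['t']),1))
"
```

```text
[32.9 16.5]
[ 33.3 -17.7]
[ 35.4 -18.8]
```

move_arm:
  rows:
    - [[0.58,0.02,0,0,0,0,0],[0.58,0.04,0,0,0,0,0],[0.58,0.06,0,0,0,0,0],[0.58,0.08,0,0,0,0,0],[0.58,0.1,0,0,0,0,0],[0.58,0.1,0,0,0,0,0]]

```text
clock: 11.52
tcp_pos: [0.6013, 0.0854, 0.0199]
eef_rot: [179.7, 0.0, 163.8]
wrist_force: [-3.3, 4.1, 8.2]
width: 0.582
grasp_force: 4.3
```

```bash
python3 -c "
from h import *
to(-53,35,40)"
```

```text
t 11.53 jig [-47.8  37.4  19.9] rot [1.7972e+02 1.0000e-02 1.6381e+02] F [-3.3  4.1  8.2] w 0.582
tool shift mm [  5.2  -2.2 -20.1] share [ 0.043 -0.019 -0.167]
```

move_arm:
  rows:
    - [[0.58,0.02,0,0.003,0,0,0],[0.58,0.04,0,0.003,0,0,0],[0.58,0.06,0,0.003,0,0,0],[0.58,0.06,0,0.003,0,0,0]]

```text
clock: 12.02
tcp_pos: [0.5993, 0.0859, 0.0205]
eef_rot: [179.6, 0.5, 163.6]
wrist_force: [4.6, 0.5, 6.0]
width: 0.58
grasp_force: 3.2
```

move_arm:
  rows:
    - [[0.58,0,0,-0.02,0,0,0],[0.58,0,0,-0.04,0,0,0],[0.58,0,0,-0.06,0,0,0],[0.58,0,0,-0.08,0,0,0],[0.58,0,0,-0.1,0,0,0],[0.58,0,0,-0.15,0,0,0],[0.58,0,0,-0.2,0,0,0],[0.58,0,0,-0.4,0,0,0],[0.58,0,0,-0.7,0,0,0],[0.58,0,0,-1,0,0,0],[0.58,0,0,-1,0,0,0]]

```text
clock: 13.4
tcp_pos: [0.5958, 0.0841, 0.1418]
eef_rot: [179.9, 0.3, 163.6]
wrist_force: [0.2, 0.3, -0.1]
width: 0.585
grasp_force: 0.0
```

move_arm:
  rows:
    - [[0.58,0.1,0,-0.3,0,0,0],[0.58,0.4,0.1,-0.6,0,0,0],[0.58,0.7,0.4,-0.8,0,0,0],[0.58,1,0.7,-0.8,0,0,0],[0.58,1,1,-0.8,0,0,0],[0.58,1,1,-0.8,0,0,0]]

```text
clock: 14.15
tcp_pos: [0.5118, 0.2361, 0.2342]
eef_rot: [179.9, -0.1, 164.0]
wrist_force: [-0.4, -0.4, -0.3]
width: 0.579
grasp_force: 0.0
```

```bash
python3 -c "
from h import *
jigpose()
from workcell import bot
import cv2
c=bot.capture('scene');t=bot.capture('top');np.savez('top5.npz',**t)
a=cv2.resize(c['color'][235:325,285:425],None,fx=2.8,fy=2.8,interpolation=cv2.INTER_CUBIC)
b=cv2.resize(t['color'][180:315,240:330],None,fx=4,fy=4,interpolation=cv2.INTER_CUBIC)
o=np.zeros((540,770,3),np.uint8);o[:252,:392]=a;o[:540,405:765]=b;cv2.imwrite('pics/s5.png',o)
"
```

```text
t 14.15 jig [-176.8  156.   234.2] rot [ 1.7991e+02 -7.0000e-02  1.6395e+02] F [-0.4 -0.4 -0.3] w 0.579
```

View pics/s5.png

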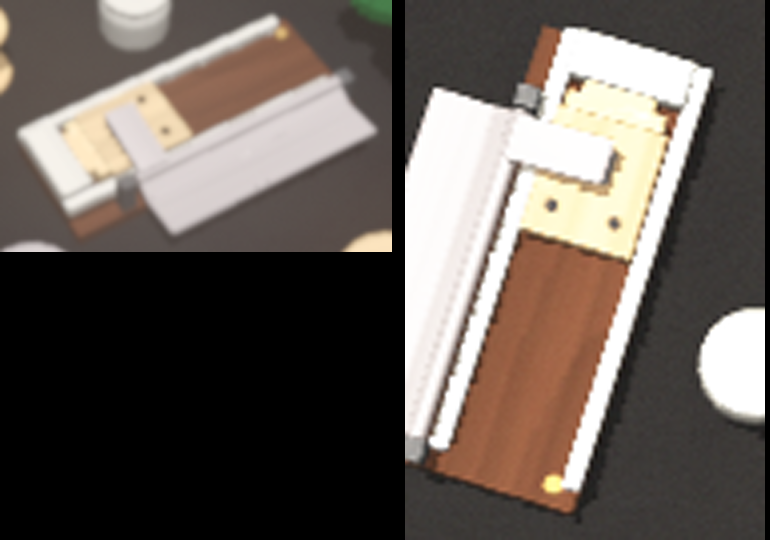

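The template's front sits against the stop along (580,82)–(660,100), its rear corners are at (523,235) and (630,262), and the jaw lies on top of it. I'll check the rear edge's position before handing in.

```bash
python3 -c "
from h import *
j=np.load('jig.npz');r=[]
for uv in [(523,235),(630,262)]:
    p=(240+(uv[0]-404.5)/4-.5,180+(uv[1]+.5)/4-.5)
    r.append(1e3*j['R'].T@(ray('top5.npz',p,.028)-j['t']))
print(np.round(r,1))
from workcell import bot
if abs(np.mean(r,0)[0]+35)<3: print(bot.job_done())
"
```

```text
[[-38.7  23. ]
 [-36.5 -24.2]]
the job is handed in; nothing more can be done
None
```

The template was pushed along the lane until it stopped hard against the end stop, then the bar was released so the jaw clamped it, and the arm moved clear. I handed the job in at about 14 s of the 51 s; the camera put the rear edge about 2.5 mm short of nominal home, roughly the measurement error.

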